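# Sort two caps on the thread gauges

### The arm

A 6-joint arm with a two-finger parallel gripper is mounted at the origin on a cart in front of the work surface, level with it; the furniture and walls round the work are solid. World frame = base frame: x ahead of the robot, y to its left, z up, the work surface at z = 0. Lengths are in m, angles in degrees, forces in N, time in s.
With the tool pointing down it reaches from about 0.35 to 0.875 m from the base axis. Payload 4.2 kg.
Tool frame: the origin (TCP) lies between the finger pads; the fingertips stand 8 mm ahead of it and the grasp point (between the pads) lies 11 mm behind it; x points along the fingers, y is the direction in which the jaws open and shut, and the axes are right-handed (so a half turn about x gives the same grasp; the last joint's range is limited). The gripper opens to 87 mm and grips with 3 to 60 N. Pads are 19 mm wide; open, the fingers measure 117 mm over their backs; the gripper's body (75 mm by 190 mm) begins 51 mm behind the grasp point.
Start: joints at [86.436, 22.042, 0.453, 0, -68.411, -14.817], TCP at [0.197, 0.593, 0.231] pointing down, gripper open.
Joint ranges: [-179.83, 179.83], [-69.29, 118.12], [-61.27, 80.66], [-181.25, 117.63], [-171.15, -9.14], [-177.46, 177.46]. Speed limits (degrees/s): [159.86, 159.86, 180, 180, 180, 180].

### API

Orientations are given as a 3x3 rotation matrix whose columns are the frame's x, y, z axes.
In Python, from station import r gives the robot as it stands. The module is installed in compiled form; this text tells all that it offers.
- The arm moves only by the tool move_arm, never from a script. Its argument "increments" is one flat list of numbers, 7 for each row, row after row: the turn, a rotation vector about the tool's x, y, z in degrees, then the shift along the tool's x, y, z in m, then the finger opening in m, from 0 to 0.087. A call has 1 to 12 rows; each row is the pose to reach, as a shift and turn from the pose commanded when the call began, along the tool's axes at that moment; what a row does not reach only later rows make up. A row lasts 1/12 s, in which the tool goes at most 41.7 mm and 7.16 degrees, less where a joint would pass 70% of its speed; a pose out of reach is approached as far as the arm can. A call with a gripper value outside its range is refused whole. The fingers move at their own pace and stop on an object; the grip force is fixed at half the most. Time passes only in rows, so rows that repeat a pose let the fingers close. It gives the time, the measured TCP pose, the force and the opening at its end, in the units of the state.
- r.sense(): the state, without advancing time (a new reading comes with each control period).
- r.capture(name): name is "scene" or "top" or "wrist"; returns the picture (420x560x3 uint8, red, green, blue); there is no depth.
- r.calibration(name): a dict with "fx", "fy", "cx", "cy" (pixels), "rvec" (rotation vector, rad) and "tvec" (3), from world to camera coordinates, as OpenCV has them; the wrist camera has in their place "tool_from_camera" (4x4, takes a point from camera to tool coordinates, whose origin is the TCP and whose axes are the tool frame's). Camera axes: x right, y down, z forward; pixel columns grow to the right and rows downward; lengths in m; the calibration is good to about 2 mm. The wrist camera is an equidistant fisheye: a pixel r from the principal point sees the ray r / f radians off the axis. A picture is of the moment at which its call begins: read the wrist's pose just before it. calibration takes no time and is no camera call.
- r.finish_job(): hands the job in, once; it reports no verdict.
The state is a dict: "time_s": time; "joints": joint angles; "joint_velocities": joint speeds; "effort": joint torques, N m; "tcp_pos": TCP position; "ee_rot": TCP orientation; "wrist_force": force on the tool from outside, world axes, zero at the start; "moment": the same for the moment, N m; "gripper_width": opening from 0.0 (shut) to 1.0 (fully open).
Only numpy, scipy, OpenCV 4.12 (cv2) and the standard library are available. Lean on these libraries where they do the work, as an engineer would, in place of code of your own. Each camera call takes 0.05 s, during which the arm holds its last target.

### The job

The two wing caps in the rack have each been started on a thread gauge. Screw each cap clockwise (seen from above) as far as it will go. Leave the gauge whose cap turns fully home in the rack, and stand the gauge whose cap stops short, with its cap still on, upright in the shallow tray.

Things in the scene. Friction and masses are not known exactly. Their poses are not given: they have to be found in the camera images.
- cap_1 (a joint): Turn of wing cap 1, rad, clockwise from above, 0 to 0.12 at the start. One of the two like caps is bad; only turning shows which. Good: hard stop fully home at 1.30, skirt down on the gauge's shoulder, wing parallel to the rack's long side. Bad: hard stop at 0.55, 3.75 mm of thread still showing, wing 43 degrees askew.
- cap_2 (a joint): Turn of wing cap 2, as cap 1. The thread is coarse: a cap sinks 5 mm per rad as it turns. It turns against about 0.06 Nm and stays where it is left, also when gauge and cap are lifted by the wing.
- wing_1 (a point): Centre of the wing of cap 1, on the thread's axis. The wing is an upright flat bar of dark steel, 40 mm long (local x), 12 mm thick (local y), 40 mm high (local z, up), so this point is 20 mm below its top; under it is a round knurled skirt, 30 mm in diameter, 14 mm high.
- wing_2 (a point): Centre of the wing of cap 2, as wing 1. Each cap sits on a loose steel gauge: a block 44 x 44 x 16 mm with an upright thread; its underside is 56 mm below the wing's centre with the cap fully home, 62.5 mm at joint value 0. Gauge and cap weigh 0.32 to 0.47 kg together.
- rack: Fixed aluminium rack, 66 mm (local x) x 200 mm (local y) x 14 mm high, origin at the centre of its underside. Two square pockets at local y = +60 and -60 mm, 8 mm deep, floor 6 mm above the bench, 2 mm wider than the gauge blocks that stand in them, so that the blocks cannot turn.
- tray: shallow blue tray, fixed, 135 mm (local x) x 190 mm (local y), rim 9 mm high; its floor is 4 mm above the bench. The origin is the centre of its underside.
There are look-alikes about, which are no part of the job. What is shaped like the part that bears cap_1 but yellow is not meant.

How it is judged (in metres and radians):
At the end, for the whole second after the job is handed in: Good cap home (within 0.2 rad of its stop), its gauge upright in its rack pocket, wing within 15 mm of its start; bad cap at its stop (within 0.18 rad), its gauge standing upright (within 8 degrees) on the tray's floor, axis within 55 mm of the tray's middle in its x and 80 mm in its y (((value of joint cap_1 above 1.1 rad and distance of wing_1 from where it was at the start of the episode below 0.015 m and angle between each of wing_1, wing_2's own z axis and vertical below 0.15 rad and value of joint cap_2 above 0.37 rad and x of wing_2 in the frame of tray between -0.055 and 0.055 m and y of wing_2 in the frame of tray between -0.08 and 0.08 m and height (world z) of wing_2 below 0.08 m) or (value of joint cap_2 above 1.1 rad and distance of wing_2 from where it was at the start of the episode below 0.015 m and angle between each of wing_2, wing_1's own z axis and vertical below 0.15 rad and value of joint cap_1 above 0.37 rad and x of wing_1 in the frame of tray between -0.055 and 0.055 m and y of wing_1 in the frame of tray between -0.08 and 0.08 m and height (world z) of wing_1 below 0.08 m))); the robot touches nothing.
It also fails if it takes over 51 s, if anything falls off the work surface, if the arm or the gripper's body presses on something with over 40 N, if the wrist force passes 120 N, or if a joint passes its speed limit or range.

## Working session

There is one attempt and no reset: what is moved stays moved. The work goes in short steps, Python scripts to look and compute and a tool call to move; the robot and the scene stay as the last step left them, time stands still between calls to the robot, and variables do not carry over. Pictures are saved under pics/ and viewed, and the job is handed in when it is done.

Besides the shell and the picture viewer there is one more tool, called after "Request:" as name(argument=value, ...), one argument or row to a line, values as JSON. move_arm: Moves the arm, as the interface text tells. Its arguments: {"type":"object","properties":{"increments":{"type":"array","items":{"type":"number"}}},"required":["increments"]}

```bash
mkdir -p pics; python3 - <<'E'
from station import r
import cv2
s=r.sense()
for k,v in s.items(): print(k,v)
for n in ("scene","top","wrist"):
    im=r.capture(n); cv2.imwrite(f"pics/{n}0.png",im[:,:,::-1]); print(n,r.calibration(n))
E
```

```text
time_s 0.0
joints [ 8.64357181e+01  2.20904834e+01  3.78013154e-01 -2.91846837e-02
 -6.84111050e+01 -1.48141767e+01]
joint_velocities [ 0.02827498 -0.04791098 -0.01039718  0.05614377  0.01409185  0.00655648]
effort [-1.83362658e-04 -3.90673220e+01  1.87403280e+01  4.21989262e+00
  1.08936671e-02 -1.92749039e-04]
tcp_pos [0.19687724 0.59254914 0.22944995]
ee_rot [[-6.06800807e-04 -3.15469938e-01 -9.48935377e-01]
 [-2.12313201e-03 -9.48933007e-01  3.15470507e-01]
 [-9.99997562e-01  2.20614284e-03 -9.39710093e-05]]
wrist_force [ 0.86273488 -0.46502087  0.24451309]
moment [ 0.05019867  0.00045539 -0.01586829]
gripper_width 1.0026889844550693
scene {'fx': 543.9562144863484, 'fy': 543.9562144863484, 'cx': 290.3312921303248, 'cy': 204.66461643928793, 'rvec': array([ 2.14763718, -0.98046077,  0.44265143]), 'tvec': array([-0.49304996,  0.15268498,  0.84184198])}
top {'fx': 522.4391561666698, 'fy': 522.4391561666698, 'cx': 284.4298530251475, 'cy': 198.15661869288857, 'rvec': array([ 2.15979676, -2.20655348,  0.10969827]), 'tvec': array([-0.27644687,  0.42641855,  0.88275464])}
wrist {'fx': 325.19226210127806, 'fy': 325.19226210127806, 'cx': 283.89677338869575, 'cy': 208.74546295152768, 'tool_from_camera': array([[ 6.86606624e-05, -2.69112819e-01,  9.63108657e-01,
        -1.54769616e-01],
       [ 9.99999797e-01,  6.29207795e-04,  1.04523238e-04,
        -7.52405170e-04],
       [-6.34124018e-04,  9.63108454e-01,  2.69112808e-01,
        -7.37790333e-02],
       [ 0.00000000e+00,  0.00000000e+00,  0.00000000e+00,
         1.00000000e+00]])}
```

View pics/scene0.png

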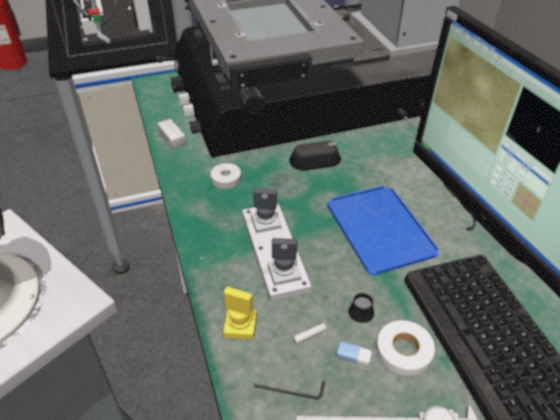

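View pics/top0.png

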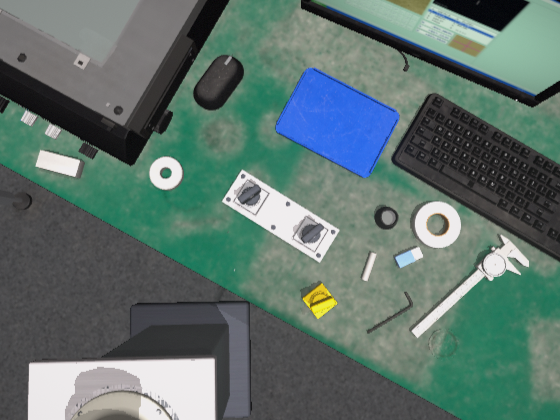

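View pics/wrist0.png

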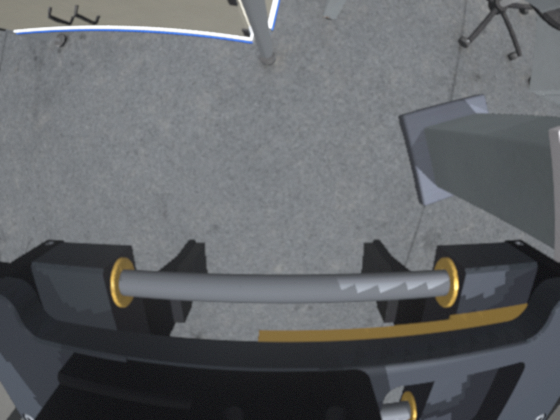

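The scene view shows the rack with two dark wings at (265,205) and (284,255), the yellow look-alike at (239,310) and the blue tray at (382,228). In the top view the wings are at (248,195) and (311,233) and the tray is at (337,122). Next I measure them.

```bash
cat > h.py <<'E'
import numpy as np, cv2
from station import r
def cam(n):
    c=r.calibration(n); R,_=cv2.Rodrigues(np.array(c['rvec'])); return c,R,np.array(c['tvec'])
def cast(n,px,z):
    c,R,t=cam(n); px=np.atleast_2d(px).astype(float)
    d=np.c_[(px[:,0]-c['cx'])/c['fx'],(px[:,1]-c['cy'])/c['fy'],np.ones(len(px))]@R
    o=-R.T@t; return o+d*((z-o[2])/d[:,2])[:,None]
def proj(n,P):
    c,R,t=cam(n); q=np.atleast_2d(P)@R.T+t
    return np.c_[q[:,0]/q[:,2]*c['fx']+c['cx'],q[:,1]/q[:,2]*c['fy']+c['cy']]
E
python3 - <<'E'
from h import *
im=cv2.imread('pics/top0.png'); hsv=cv2.cvtColor(im,cv2.COLOR_BGR2HSV)
def big(m,roi):
    k=np.zeros_like(m); x0,y0,x1,y1=roi; k[y0:y1,x0:x1]=m[y0:y1,x0:x1]
    cs,_=cv2.findContours(k,cv2.RETR_EXTERNAL,cv2.CHAIN_APPROX_NONE); return max(cs,key=cv2.contourArea)
for nm,m,roi,z in (("rack",cv2.inRange(hsv,(0,0,150),(180,60,255)),(205,155,350,275),.014),("tray",cv2.inRange(hsv,(105,130,60),(130,255,255)),(260,60,410,185),.009)):
    c=big(m,roi); P=cast("top",c[:,0],z)[:,:2]
    rect=cv2.minAreaRect((P*1000).astype(np.float32)); print(nm,rect)
print(cast("top",[[248,195],[311,233]],.08))
for f,n in (((215,165,345,265),'top'),((235,180,315,295),'scene')):
    x0,y0,x1,y1=f; i=cv2.imread(f'pics/{n}0.png')[y0:y1,x0:x1]; cv2.imwrite(f'pics/{n}c.png',cv2.resize(i,None,fx=5,fy=5,interpolation=cv2.INTER_CUBIC))
E
```

```text
rack ((391.3185729980469, -278.0811462402344), (201.3082275390625, 68.40095520019531), 56.827056884765625)
tray ((556.5830078125, -382.4112548828125), (190.34214782714844, 136.2701416015625), 60.92747116088867)
[[ 0.42154228 -0.22600222  0.08      ]
 [ 0.3581721  -0.32607588  0.08      ]]
```

View pics/topc.png

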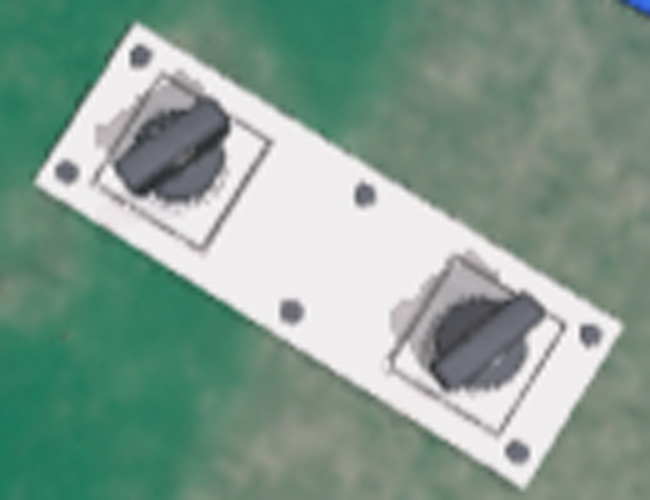

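View pics/scenec.png

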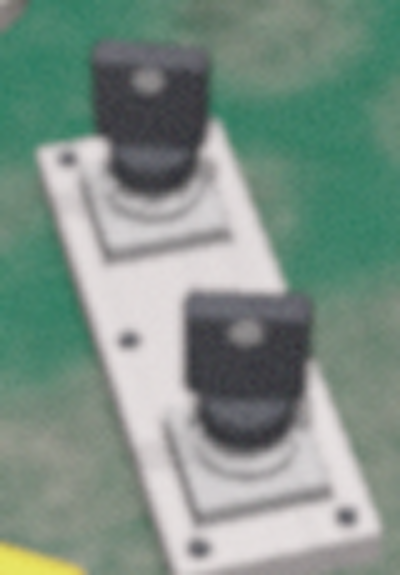

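```bash
python3 - <<'E'
from h import *
print("corner base top",cast("top",[[135,163],[0,97],[165,125],[225,0]],0), "scene",cast("scene",[[210,150]],0))
for z in (0,.1,.2,.3): print(z,cast("top",[[135,163],[0,97],[80,160],[0,165]],z)[:,:2].round(3).tolist())
print("proj origin-ish",proj("top",[[0,0,0],[.3,0,0],[.3,.2,0],[.197,.593,.23]]))
print(proj("scene",[[.3,0,0],[.3,.0,.2],[.4,0,0],[.4,0,.2],[.4,0,.3],[.35,.1,0],[.35,.1,.25],[.35,.1,.4]]))
# wing tops yaw
import math
for a,b in (((125,165),(220,110)),((440,380),(535,305))):
    P=cast("top",[[215+p[0]/5,165+p[1]/5] for p in (a,b)],.0885); d=P[1]-P[0]; print(P.mean(0),math.degrees(math.atan2(d[1],d[0])))
E
```

```text
corner base top [[ 0.49020257 -0.0224774   0.        ]
 [ 0.61403996  0.21802303  0.        ]
 [ 0.55761706 -0.07561381  0.        ]
 [ 0.78745516 -0.18530803  0.        ]] scene [[0.51278406 0.01125018 0.        ]]
0 [[0.49, -0.022], [0.614, 0.218], [0.498, 0.075], [0.491, 0.215]]
0.1 [[0.474, -0.05], [0.584, 0.165], [0.481, 0.037], [0.475, 0.162]]
0.2 [[0.458, -0.077], [0.555, 0.111], [0.464, -0.001], [0.459, 0.109]]
0.3 [[0.442, -0.104], [0.525, 0.058], [0.447, -0.039], [0.443, 0.056]]
proj origin-ish [[ 120.82077628  450.52317134]
 [ 121.71779799  271.52426173]
 [   5.89766862  274.15454466]
 [-402.49327372  373.71085466]]
[[130.06358939 204.43582733]
 [106.56301422 113.14924611]
 [171.71994537 178.41682512]
 [155.72303427  88.83861706]
 [145.83379478  33.46165413]
 [119.47072094 169.1650905 ]
 [ 89.45350352  53.65554892]
 [ 65.42555805 -38.80661799]]
[ 0.42470929 -0.22894884  0.0885    ] -60.91571733990593
[ 0.35718181 -0.32792101  0.0885    ] -53.14084584998232
```

```bash
python3 - <<'E'
from h import *
for z in (-.3,-.5,-.7,-.8,-.9): print(z,cast("top",[[22,200]],z)[0,:2],cast("scene",[[120,265]],z)[0,:2])
# candidate: post xy from foot; 
for z in (-.5,-.7,-.8,-.9):
  p=cast("scene",[[120,265]],z)[0,:2]
  print(z,[ (h,proj("scene",[[p[0],p[1],h]])[0].round().tolist()) for h in (-.2,0,.2)])
E
```

```text
-0.3 [0.45673316 0.32099536] [0.31597372 0.15112145]
-0.5 [0.47552968 0.41830697] [0.39472472 0.32365952]
-0.7 [0.4943262  0.51561858] [0.47347572 0.49619759]
-0.8 [0.50372446 0.56427438] [0.51285122 0.58246662]
-0.9 [0.51312272 0.61293019] [0.55222672 0.66873566]
-0.5 [(-0.2, [96.0, 186.0]), (0, [75.0, 118.0]), (0.2, [49.0, 33.0])]
-0.7 [(-0.2, [83.0, 144.0]), (0, [63.0, 78.0]), (0.2, [38.0, -2.0])]
-0.8 [(-0.2, [77.0, 126.0]), (0, [58.0, 61.0]), (0.2, [34.0, -17.0])]
-0.9 [(-0.2, [72.0, 109.0]), (0, [53.0, 45.0]), (0.2, [29.0, -31.0])]
```

```bash
python3 - <<'E'
from h import *
a=cv2.imread('pics/scene0.png')[0:210,140:440]; cv2.imwrite('pics/mc_s.png',cv2.resize(a,None,fx=2.6,fy=2.6,interpolation=cv2.INTER_CUBIC))
a=cv2.imread('pics/top0.png')[0:210,0:260]; cv2.imwrite('pics/mc_t.png',cv2.resize(a,None,fx=2.8,fy=2.8,interpolation=cv2.INTER_CUBIC))
E
```

```text
(no output)
```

View pics/mc_s.png

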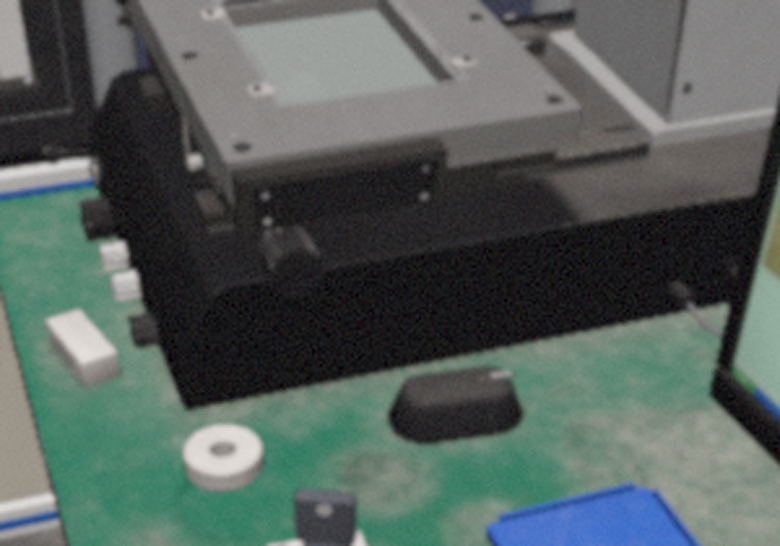

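View pics/mc_t.png

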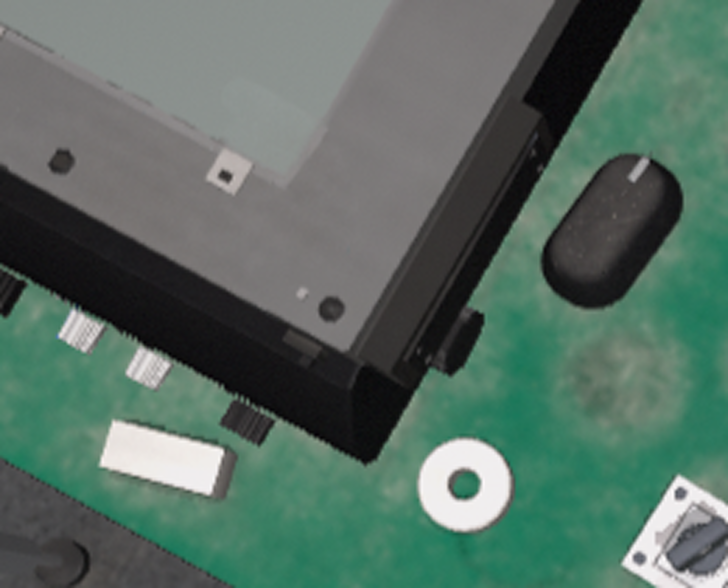

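```bash
python3 - <<'E'
from h import *
for nm,t,s in (("plate",(125,126),(228,66)),("knob",(168,121),(253,98)),("plate hole",(118,110),(233,56))):
    for z in np.arange(0,.31,.03):
        a=cast("top",[t],z)[0,:2];b=cast("scene",[s],z)[0,:2]; print(nm,round(z,2),a.round(3),b.round(3),round(float(np.hypot(*(a-b))),3))
E
```

```text
plate 0.0 [ 0.557 -0.005] [0.788 0.237] 0.334
plate 0.03 [ 0.55  -0.013] [0.75  0.196] 0.29
plate 0.06 [ 0.543 -0.022] [0.713 0.155] 0.246
plate 0.09 [ 0.536 -0.031] [0.675 0.115] 0.201
plate 0.12 [ 0.529 -0.039] [0.638 0.074] 0.157
plate 0.15 [ 0.522 -0.048] [0.6   0.033] 0.113
plate 0.18 [ 0.515 -0.057] [ 0.563 -0.008] 0.068
plate 0.21 [ 0.508 -0.066] [ 0.526 -0.049] 0.024
plate 0.24 [ 0.501 -0.074] [ 0.488 -0.09 ] 0.02
plate 0.27 [ 0.494 -0.083] [ 0.451 -0.131] 0.064
plate 0.3 [ 0.487 -0.092] [ 0.413 -0.172] 0.109
knob 0.0 [ 0.565 -0.081] [0.719 0.084] 0.226
knob 0.03 [ 0.558 -0.087] [0.685 0.05 ] 0.187
knob 0.06 [ 0.55  -0.093] [0.65  0.015] 0.148
knob 0.09 [ 0.543 -0.1  ] [ 0.616 -0.019] 0.109
knob 0.12 [ 0.536 -0.106] [ 0.581 -0.053] 0.07
knob 0.15 [ 0.528 -0.112] [ 0.547 -0.087] 0.031
knob 0.18 [ 0.521 -0.118] [ 0.512 -0.121] 0.009
knob 0.21 [ 0.514 -0.125] [ 0.478 -0.156] 0.048
knob 0.24 [ 0.507 -0.131] [ 0.443 -0.19 ] 0.086
knob 0.27 [ 0.499 -0.137] [ 0.409 -0.224] 0.125
knob 0.3 [ 0.492 -0.143] [ 0.374 -0.258] 0.164
plate hole 0.0 [0.586 0.008] [0.834 0.266] 0.357
plate hole 0.03 [ 0.578 -0.001] [0.795 0.224] 0.312
plate hole 0.06 [ 0.571 -0.01 ] [0.755 0.181] 0.266
plate hole 0.09 [ 0.563 -0.019] [0.716 0.139] 0.221
plate hole 0.12 [ 0.555 -0.029] [0.676 0.097] 0.175
plate hole 0.15 [ 0.547 -0.038] [0.637 0.055] 0.129
plate hole 0.18 [ 0.539 -0.047] [0.597 0.013] 0.084
plate hole 0.21 [ 0.531 -0.056] [ 0.558 -0.029] 0.038
plate hole 0.24 [ 0.523 -0.065] [ 0.518 -0.071] 0.008
plate hole 0.27 [ 0.515 -0.074] [ 0.479 -0.113] 0.053
plate hole 0.3 [ 0.507 -0.083] [ 0.439 -0.156] 0.099
```

Request:
move_arm(
  increments=[0,0,0,0,0.369,-0.294,0.087,0,0,0,0,0.369,-0.294,0.087,0,0,0,0,0.369,-0.294,0.087,0,0,0,0,0.369,-0.294,0.087,0,0,0,0,0.369,-0.294,0.087,0,0,0,0,0.369,-0.294,0.087,0,0,0,0,0.369,-0.294,0.087,0,0,0,0,0.369,-0.294,0.087,0,0,0,0,0.369,-0.294,0.087,0,0,0,0,0.369,-0.294,0.087,0,0,0,0,0.369,-0.294,0.087,0,0,0,0,0.369,-0.294,0.087],
)

```text
time_s: 1.15
tcp_pos: [0.3595, 0.1462, 0.2304]
ee_rot: [[-0.001, -0.319, -0.948], [-0.001, -0.948, 0.319], [-1.0, 0.001, 0.001]]
wrist_force: [-0.4, -0.2, -0.1]
gripper_width: 1.001
```

```bash
cat >> h.py <<'E'
import math
def plan(goal,yaw=None):
    s=r.sense(); R=np.array(s['ee_rot']); p=np.array(s['tcp_pos'])
    y=math.degrees(math.atan2(R[1,1],R[0,1]))
    print('t',s['time_s'],'pos',p.round(4),'yaw',round(y%360,2),'tilt x',R[:,0].round(4),'J',np.round(s['joints'],1),'w',round(s['gripper_width'],3))
    print(' shift tool',(R.T@(np.array(goal)-p)).round(4), 'turn_x', None if yaw is None else round((y-yaw+180)%360-180,2))
E
python3 -c "
from h import *
plan((.36,-.12,.231),221)"
```

```text
t 1.15 pos [0.3595 0.1462 0.2304] yaw 251.4 tilt x [-8.e-04 -7.e-04 -1.e+00] J [ 46.4  -2.  -29.7  -0.  -62.3  25. ] w 1.001
 shift tool [-0.0004  0.2521 -0.0853] turn_x 30.4
```

Request:
move_arm(
  increments=[4,0,0,0,0.252,-0.085,0.087,8,0,0,0,0.252,-0.085,0.087,12,0,0,0,0.252,-0.085,0.087,16,0,0,0,0.252,-0.085,0.087,20,0,0,0,0.252,-0.085,0.087,25,0,0,0,0.252,-0.085,0.087,30,0,0,0,0.252,-0.085,0.087,30,0,0,0,0.252,-0.085,0.087],
)

```text
time_s: 1.82
tcp_pos: [0.3602, -0.1184, 0.2303]
ee_rot: [[-0.001, -0.753, -0.658], [-0.0, -0.658, 0.753], [-1.0, 0.001, 0.0]]
wrist_force: [-0.2, 0.9, -0.2]
gripper_width: 0.998
```

```bash
python3 -c "
from h import *
plan((.40,-.2,.231),221)
im=r.capture('wrist');cv2.imwrite('pics/w1.png',im[:,:,::-1])"
```

```text
t 1.8167 pos [ 0.3602 -0.1184  0.2303] yaw 221.13 tilt x [-9.e-04 -3.e-04 -1.e+00] J [  6.7  -3.  -30.7   0.  -62.4  34.4] w 0.998
 shift tool [-0.0007  0.0237 -0.0876] turn_x 0.13
```

View pics/w1.png

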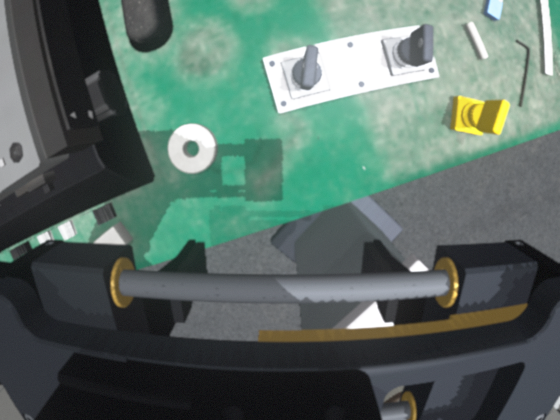

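```bash
cat >> h.py <<'E'
def wcast(px,z,s):
    c=r.calibration('wrist'); T=np.array(c['tool_from_camera']); px=np.atleast_2d(px).astype(float)
    v=px-[c['cx'],c['cy']]; rr=np.hypot(v[:,0],v[:,1])+1e-12; th=rr/c['fx']
    d=np.c_[v/rr[:,None]*np.sin(th)[:,None],np.cos(th)]
    R=np.array(s['ee_rot']); d=d@T[:3,:3].T@R.T; o=R@T[:3,3]+np.array(s['tcp_pos'])
    return o+d*((z-o[2])/d[:,2])[:,None]
E
python3 -c "
from h import *
plan((.4242,-.2279,.231),221)
print(wcast([[310,48]],.0885,r.sense()))"
```

```text
t 1.8667 pos [ 0.3604 -0.1172  0.2303] yaw 221.39 tilt x [-7.e-04  1.e-04 -1.e+00] J [  6.9  -3.  -30.7  -0.  -62.4  34.5] w 0.997
 shift tool [-0.0008  0.0253 -0.1253] turn_x 0.39
[[ 0.4361818 -0.237594   0.0885   ]]
```

Request:
move_arm(
  increments=[0,0,0,0,0.025,-0.125,0.087,0,0,0,0,0.025,-0.125,0.087,0,0,0,0,0.025,-0.125,0.087,0,0,0,0,0.025,-0.125,0.087,0,0,0,0,0.025,-0.125,0.087],
)

```text
time_s: 2.28
tcp_pos: [0.426, -0.2261, 0.2294]
ee_rot: [[-0.002, -0.748, -0.664], [0.001, -0.664, 0.748], [-1.0, 0.001, 0.002]]
wrist_force: [-0.6, 0.7, 0.2]
gripper_width: 0.999
```

```bash
python3 -c "
from h import *
plan((.4242,-.2279,.231),221)
im=r.capture('wrist');cv2.imwrite('pics/w2.png',im[:,:,::-1])
cv2.imwrite('pics/w2c.png',cv2.resize(im[100:280,160:460,::-1],None,fx=2.6,fy=2.6,interpolation=cv2.INTER_CUBIC))"
```

```text
t 2.2833 pos [ 0.426  -0.2261  0.2294] yaw 221.59 tilt x [-2.1e-03  6.0e-04 -1.0e+00] J [ -8.6   8.2 -18.9  -0.  -63.1  50.2] w 0.999
 shift tool [-0.0016  0.0026 -0.0001] turn_x 0.59
```

View pics/w2c.png

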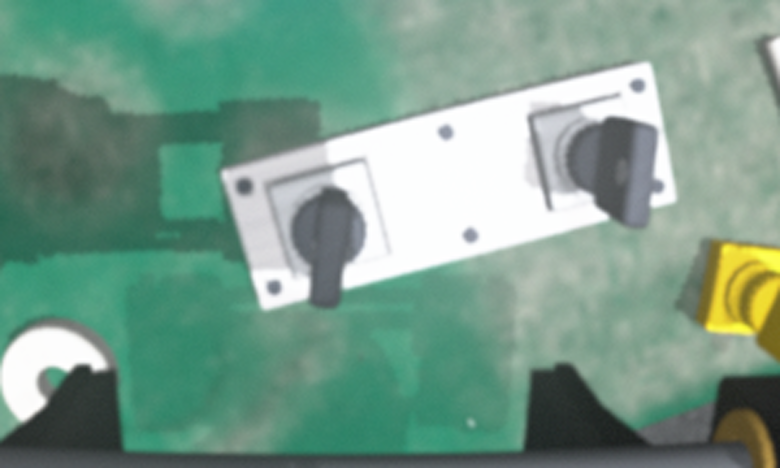

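```bash
python3 - <<'E'
from h import *
s=r.sense()
q=np.array([(222,170),(650,62),(677,200),(262,310)])/2.6+[160,100]
P=wcast(q,.014,s)[:,:2]; print(P.round(4), 'ctr',P.mean(0))
d=P[0]-P[1]+P[3]-P[2]; u=d/np.hypot(*d); print(math.degrees(math.atan2(u[1],u[0])), 'A',P.mean(0)+.06*u,'B',P.mean(0)-.06*u)
im=cv2.imread('pics/w2.png')[160:225,260:320]; cv2.imwrite('pics/w2d.png',cv2.resize(im,None,fx=9,fy=9,interpolation=cv2.INTER_CUBIC))
E
```

```text
[[ 0.4729 -0.2112]
 [ 0.3632 -0.3792]
 [ 0.3072 -0.3435]
 [ 0.4173 -0.1738]] ctr [ 0.39015216 -0.27692454]
56.94501803338138 A [ 0.42287878 -0.22663569] B [ 0.35742555 -0.3272134 ]
```

View pics/w2d.png

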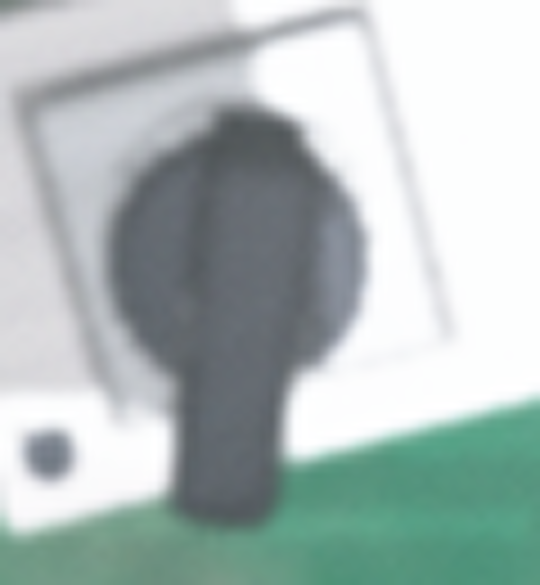

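```bash
python3 - <<'E'
from h import *
s=r.sense()
P=wcast(np.array([(260,165),(228,505)])/9+[260,160],.088,s); d=P[1]-P[0]; print(P,np.linalg.norm(d),math.degrees(math.atan2(d[1],d[0])), P.mean(0))
plan((.4232,-.2275,.063),216)
E
```

```text
[[ 0.43515535 -0.24236829  0.088     ]
 [ 0.413296   -0.2129377   0.088     ]] 0.03666047795954098 126.60283795882155 [ 0.42422567 -0.22765299  0.088     ]
t 2.3333 pos [ 0.4252 -0.2251  0.2297] yaw 221.65 tilt x [-2.e-03  9.e-04 -1.e+00] J [ -8.5   8.  -19.   -0.  -63.1  50.2] w 1.0
 shift tool [ 0.1667  0.0029 -0.0008] turn_x 5.65
```

Request:
move_arm(
  increments=[5,0,0,0,0.003,-0.001,0.087,5,0,0,0.04,0.003,-0.001,0.087,5,0,0,0.08,0.003,-0.001,0.087,5,0,0,0.12,0.003,-0.001,0.07,5,0,0,0.15,0.003,-0.001,0.06,5,0,0,0.166,0.003,-0.001,0.05,5,0,0,0.166,0.003,-0.001,0.04,5,0,0,0.166,0.003,-0.001,0.04],
)

```text
time_s: 3.0
tcp_pos: [0.4234, -0.2272, 0.0648]
ee_rot: [[-0.001, -0.801, -0.599], [-0.0, -0.599, 0.801], [-1.0, 0.001, 0.001]]
wrist_force: [1.1, 0.1, 0.6]
gripper_width: 0.709
```

```bash
python3 -c "
from h import *
plan((.4232,-.2275,.063),216.6)
print(r.sense()['wrist_force'])
im=r.capture('wrist');cv2.imwrite('pics/w3.png',im[:,:,::-1])"
```

```text
t 3.0 pos [ 0.4234 -0.2272  0.0648] yaw 216.8 tilt x [-0.0011 -0.     -1.    ] J [ -8.8  19.6 -31.7   0.  -38.7  45.6] w 0.709
 shift tool [ 0.0018  0.0003 -0.0002] turn_x 0.2
[1.08831591 0.09495392 0.6156565 ]
```

View pics/w3.png

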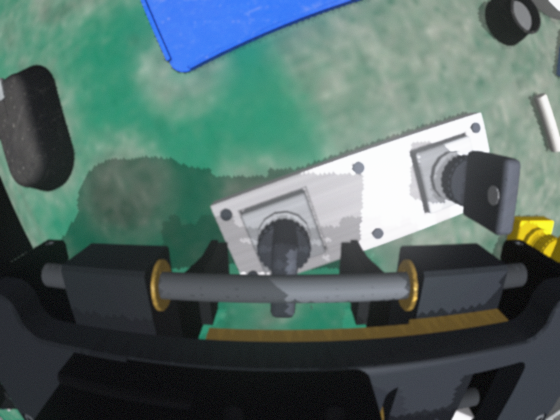

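The wing at (284,255) stands centred between the fingers. I close on it.

Request:
move_arm(
  increments=[0,0,0,0,0,0,0,0,0,0,0,0,0,0,0,0,0,0,0,0,0,0,0,0,0,0,0,0,0,0,0,0,0,0,0,0,0,0,0,0,0,0,0,0,0,0,0,0,0,0,0,0,0,0,0,0],
)

```text
time_s: 3.72
tcp_pos: [0.424, -0.2286, 0.0647]
ee_rot: [[0.001, -0.803, -0.596], [-0.0, -0.596, 0.803], [-1.0, -0.001, -0.001]]
wrist_force: [1.5, 0.7, 0.6]
gripper_width: 0.137
```

```bash
python3 -c "
from h import *
plan((.4232,-.2275,.063),216.6)
s=r.sense();print(s['wrist_force'],s['moment'])"
```

```text
t 3.7167 pos [ 0.424  -0.2286  0.0647] yaw 216.61 tilt x [ 7.e-04 -1.e-04 -1.e+00] J [ -9.   19.7 -31.6  -0.  -38.6  45.6] w 0.137
 shift tool [ 0.0017 -0.      0.0013] turn_x 0.01
[1.52824878 0.7282118  0.56878549] [ 0.23492774 -0.10199932 -0.02500614]
```

Request:
move_arm(
  increments=[4,0,0,0.0004,0,0,0,8,0,0,0.0007,0,0,0,12,0,0,0.001,0,0,0,16,0,0,0.0014,0,0,0,20,0,0,0.0018,0,0,0,20,0,0,0.0018,0,0,0],
)

```text
time_s: 4.22
tcp_pos: [0.424, -0.2287, 0.063]
ee_rot: [[0.0, -0.959, -0.285], [-0.0, -0.285, 0.959], [-1.0, -0.0, -0.0]]
wrist_force: [0.2, 0.6, 2.0]
gripper_width: 0.135
```

```bash
python3 -c "
from h import *
plan((.4232,-.2275,.063),196.6)
s=r.sense();print(s['wrist_force'],s['moment'])"
```

```text
t 4.2167 pos [ 0.424  -0.2287  0.063 ] yaw 196.56 tilt x [ 5.e-04 -4.e-04 -1.e+00] J [ -9.   19.9 -31.7   0.  -38.4  25.5] w 0.135
 shift tool [0.     0.0004 0.0014] turn_x -0.04
[0.24724001 0.55023727 2.00722017] [ 0.06651721 -0.03700404 -0.00911026]
```

Request:
move_arm(
  increments=[3,0,0,0.0003,0,0,0,6,0,0,0.0005,0,0,0,9,0,0,0.0008,0,0,0,12,0,0,0.001,0,0,0],
)

```text
time_s: 4.55
tcp_pos: [0.424, -0.2287, 0.062]
ee_rot: [[0.001, -0.997, -0.08], [-0.0, -0.08, 0.997], [-1.0, -0.0, -0.0]]
wrist_force: [-0.7, 0.2, 1.5]
gripper_width: 0.137
```

```bash
python3 -c "
from h import *
plan((.4232,-.2275,.063),184.6)
s=r.sense();print(s['wrist_force'],s['moment'])
im=r.capture('wrist');cv2.imwrite('pics/w4.png',im[:,:,::-1])"
```

```text
t 4.55 pos [ 0.424  -0.2287  0.062 ] yaw 184.61 tilt x [ 5.e-04 -4.e-04 -1.e+00] J [ -9.   20.  -31.8   0.  -38.2  13.5] w 0.137
 shift tool [-0.001   0.0007  0.0012] turn_x 0.01
[-0.66738213  0.20475865  1.53853412] [ 0.0518584  -0.02336446 -0.01860133]
```

View pics/w4.png

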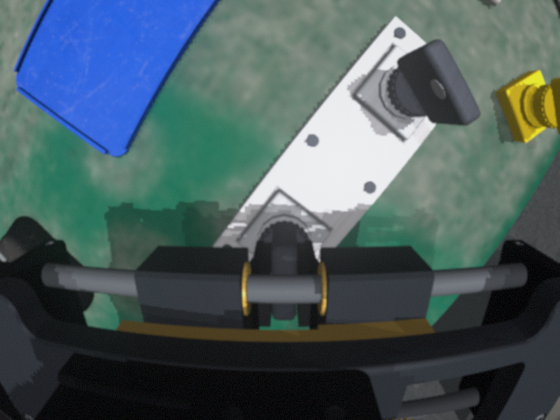

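Request:
move_arm(
  increments=[3,0,0,0.0003,0,0,0,6,0,0,0.0005,0,0,0,9,0,0,0.0008,0,0,0,12,0,0,0.001,0,0,0,15,0,0,0.0013,0,0,0],
)

```text
time_s: 5.02
tcp_pos: [0.424, -0.2287, 0.0607]
ee_rot: [[0.0, -0.984, 0.18], [-0.0, 0.18, 0.984], [-1.0, -0.001, -0.0]]
wrist_force: [0.2, -0.4, 2.0]
gripper_width: 0.137
```

```bash
python3 -c "
from h import *
plan((.4232,-.2275,.063),169.6)
s=r.sense();print(s['wrist_force'],s['moment'],s['effort'][5])"
```

```text
t 5.0167 pos [ 0.424  -0.2287  0.0607] yaw 169.65 tilt x [ 5.e-04 -3.e-04 -1.e+00] J [ -9.   20.1 -31.8   0.  -38.   -1.4] w 0.137
 shift tool [-0.0023  0.0009  0.001 ] turn_x 0.05
[ 0.224421   -0.41242337  2.04896453] [ 0.14074158 -0.03588283  0.02481611] 0.3633959870785475
```

Request:
move_arm(
  increments=[4,0,0,0.0004,0,0,0,8,0,0,0.0007,0,0,0,12,0,0,0.001,0,0,0,15,0,0,0.0013,0,0,0,18,0,0,0.0016,0,0,0],
)

```text
time_s: 5.43
tcp_pos: [0.4239, -0.2286, 0.0591]
ee_rot: [[0.0, -0.88, 0.475], [-0.0, 0.475, 0.88], [-1.0, -0.0, -0.0]]
wrist_force: [0.3, 0.6, 2.9]
gripper_width: 0.134
```

```bash
python3 -c "
from h import *
plan((.4232,-.2275,.063),146.8)
s=r.sense();print(s['wrist_force'],s['moment'],s['effort'][5])
im=r.capture('wrist');cv2.imwrite('pics/w5.png',im[:,:,::-1])"
```

```text
t 5.4333 pos [ 0.4239 -0.2286  0.0591] yaw 151.65 tilt x [ 4.e-04 -2.e-04 -1.e+00] J [ -9.   20.2 -31.9   0.  -37.8 -19.4] w 0.134
 shift tool [-0.0039  0.0012  0.0006] turn_x 4.85
[0.31476952 0.58780533 2.91305591] [ 0.16011247 -0.04639514  0.04719548] 0.3564464394003153
```

View pics/w5.png

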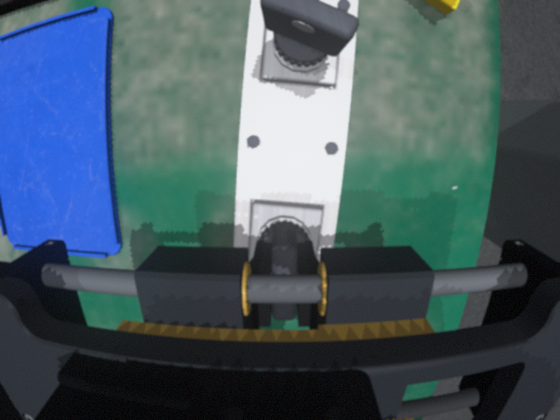

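Cap A has turned past 0.55, so it is the good one. I finish the last degrees.

Request:
move_arm(
  increments=[2,0,0,0.0002,0,0,0,4,0,0,0.0003,0,0,0,5,0,0,0.0004,0,0,0,6,0,0,0.0004,0,0,0],
)

```text
time_s: 5.82
tcp_pos: [0.4239, -0.2286, 0.0586]
ee_rot: [[0.0, -0.826, 0.564], [-0.0, 0.564, 0.826], [-1.0, -0.0, 0.0]]
wrist_force: [0.7, -0.2, 3.0]
gripper_width: 0.137
```

```bash
python3 -c "
from h import *
plan((.4232,-.2275,.063),146.8)
s=r.sense();print(s['wrist_force'],s['moment'],s['effort'][5])"
```

```text
t 5.8167 pos [ 0.4239 -0.2286  0.0586] yaw 145.7 tilt x [ 4.e-04 -2.e-04 -1.e+00] J [ -9.   20.3 -32.    0.  -37.7 -25.4] w 0.137
 shift tool [-0.0044  0.0012  0.0006] turn_x -1.1
[ 0.68026546 -0.18116141  3.00363001] [ 0.15608084 -0.1113557   0.07860485] 0.03670710255391896
```

Request:
move_arm(
  increments=[1,0,0,0,0,0,0,2,0,0,0,0,0,0,3,0,0,0,0,0,0,3,0,0,0,0,0,0],
)

```text
time_s: 6.15
tcp_pos: [0.4241, -0.2283, 0.0586]
ee_rot: [[0.001, -0.795, 0.607], [-0.0, 0.607, 0.795], [-1.0, -0.001, 0.0]]
wrist_force: [1.3, 2.2, 3.2]
gripper_width: 0.136
```

```bash
python3 -c "
from h import *
plan((.4232,-.2275,.063),146.8)
s=r.sense();print(s['wrist_force'],s['moment'],s['effort'][5])"
```

```text
t 6.15 pos [ 0.4241 -0.2283  0.0586] yaw 142.65 tilt x [ 9.e-04 -0.e+00 -1.e+00] J [ -8.9  20.3 -31.9  -0.  -37.7 -28.4] w 0.136
 shift tool [-0.0044  0.0012  0.0001] turn_x -4.15
[1.30471465 2.15970893 3.22965841] [ 0.85986673 -0.38778676  0.42244194] -0.49591703340411186
```

The moment jumped to 0.42 Nm, so the cap is on its stop, home. I release and lift.

Request:
move_arm(
  increments=[-2,0,0,0,0,0,0.02,-2,0,0,0,0,0,0.04,-2,0,0,0,0,0,0.05,-2,0,0,0,0,0,0.06,-2,0,0,-0.03,0,0,0.06,-2,0,0,-0.07,0,0,0.06,-2,0,0,-0.11,0,0,0.07,-2,0,0,-0.13,0,0,0.087],
)

```text
time_s: 6.82
tcp_pos: [0.4253, -0.2293, 0.193]
ee_rot: [[0.006, -0.815, 0.579], [-0.002, 0.579, 0.815], [-1.0, -0.006, 0.002]]
wrist_force: [0.7, -0.7, -0.2]
gripper_width: 0.66
```

```bash
python3 -c "
from h import *
plan((.358,-.3277,.19),217)
s=r.sense();print(s['wrist_force'],s['moment'])"
```

```text
t 6.8167 pos [ 0.4253 -0.2293  0.193 ] yaw 144.62 tilt x [ 0.0062 -0.0024 -1.    ] J [ -9.    9.9 -22.4   0.1 -57.3 -26.5] w 0.66
 shift tool [ 0.0028 -0.0021 -0.1192] turn_x -72.38
[ 0.65029912 -0.65187803 -0.21662653] [ 0.09273076 -0.23629157 -0.0093766 ]
```

Request:
move_arm(
  increments=[-7,0,0,-0.03,-0.002,-0.119,0.087,-14,0,0,-0.03,-0.002,-0.119,0.087,-21,0,0,-0.03,-0.002,-0.119,0.087,-28,0,0,-0.03,-0.002,-0.119,0.087,-35,0,0,-0.03,-0.002,-0.119,0.087,-42,0,0,-0.03,-0.002,-0.119,0.087,-49,0,0,-0.03,-0.002,-0.119,0.087,-56,0,0,-0.03,-0.002,-0.119,0.087,-63,0,0,-0.03,-0.002,-0.119,0.087,-70,0,0,-0.03,-0.002,-0.119,0.087,-72,0,0,-0.03,-0.002,-0.119,0.087,-72,0,0,-0.03,-0.002,-0.119,0.087],
)

```text
time_s: 7.82
tcp_pos: [0.3559, -0.3265, 0.2181]
ee_rot: [[-0.001, -0.803, -0.596], [0.001, -0.596, 0.803], [-1.0, 0.0, 0.001]]
wrist_force: [-0.2, -0.9, -0.4]
gripper_width: 0.998
```

```bash
python3 -c "
from h import *
plan((.358,-.3277,.063),217)
im=r.capture('wrist');cv2.imwrite('pics/w6.png',im[:,:,::-1])
t=r.capture('top');cv2.imwrite('pics/top6.png',t[:,:,::-1])
cv2.imwrite('pics/w6d.png',cv2.resize(im[150:235,240:340,::-1],None,fx=7,fy=7,interpolation=cv2.INTER_CUBIC))"
```

```text
t 7.8167 pos [ 0.3559 -0.3265  0.2181] yaw 216.61 tilt x [-8.e-04  6.e-04 -1.e+00] J [-23.2   8.8 -19.9  -0.  -61.4  59.8] w 0.998
 shift tool [ 0.1551 -0.001  -0.0023] turn_x -0.39
```

View pics/w6.png

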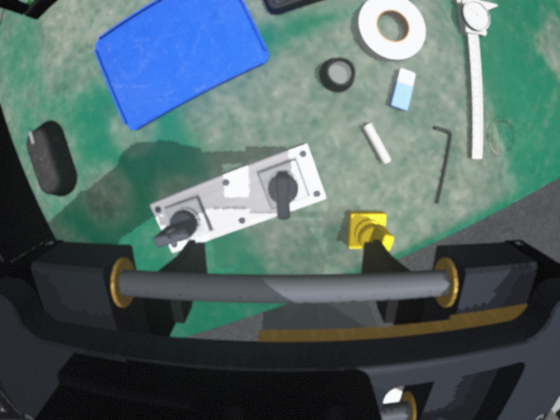

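View pics/w6d.png

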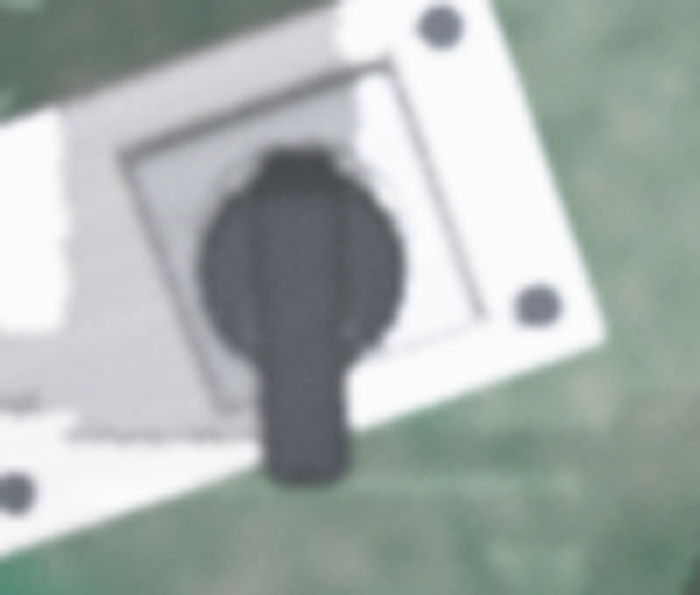

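```bash
python3 - <<'E'
from h import *
s=r.sense()
P=wcast(np.array([(299,190),(307,475)])/7+[240,150],.088,s); d=P[1]-P[0]; print(P.mean(0),np.linalg.norm(d),math.degrees(math.atan2(d[1],d[0])))
plan((.3577,-.3278,.063),217)
E
```

```text
[ 0.35931658 -0.32895741  0.088     ] 0.03785322395841032 128.0636168068868
t 7.9167 pos [ 0.3561 -0.3266  0.2182] yaw 216.49 tilt x [-6.e-04  4.e-04 -1.e+00] J [-23.2   8.8 -19.9  -0.  -61.4  59.7] w 0.995
 shift tool [ 0.1552 -0.0006 -0.002 ] turn_x -0.51
```

Request:
move_arm(
  increments=[-1,0,0,0.03,0,-0.003,0.08,-1,0,0,0.07,0,-0.003,0.07,-1,0,0,0.11,0,-0.003,0.06,-1,0,0,0.14,0,-0.003,0.05,-1,0,0,0.154,0,-0.003,0.04,-1,0,0,0.154,0,-0.003,0.04,-1,0,0,0.154,0,-0.003,0.03,-1,0,0,0.154,0,-0.003,0.02,-1,0,0,0.154,0,-0.003,0,-1,0,0,0.154,0,-0.003,0,-1,0,0,0.154,0,-0.003,0,-1,0,0,0.154,0,-0.003,0],
)

```text
time_s: 8.92
tcp_pos: [0.3585, -0.3293, 0.0652]
ee_rot: [[0.002, -0.792, -0.61], [-0.001, -0.61, 0.792], [-1.0, -0.001, -0.001]]
wrist_force: [-0.4, -0.1, 0.0]
gripper_width: 0.172
```

```bash
python3 -c "
from h import *
plan((.358,-.3277,.063),217)
s=r.sense();print(s['wrist_force'],s['moment'])"
```

```text
t 8.9167 pos [ 0.3585 -0.3293  0.0652] yaw 217.61 tilt x [ 1.5e-03 -7.0e-04 -1.0e+00] J [-23.4  20.  -30.9  -0.  -38.9  61. ] w 0.172
 shift tool [ 0.0022 -0.0005  0.0016] turn_x 0.61
[-4.01002996e-01 -1.26263090e-01  3.91388952e-04] [ 0.01776311 -0.02908064  0.02842345]
```

Still closing at 0.172. I let it settle, then turn 18°.

Request:
move_arm(
  increments=[0,0,0,0,0,0,0,0,0,0,0,0,0,0,0,0,0,0,0,0,0,4,0,0,0.0004,0,0,0,8,0,0,0.0007,0,0,0,12,0,0,0.001,0,0,0,15,0,0,0.0013,0,0,0,18,0,0,0.0016,0,0,0,18,0,0,0.0016,0,0,0],
)

```text
time_s: 9.67
tcp_pos: [0.3586, -0.3293, 0.0633]
ee_rot: [[0.001, -0.942, -0.335], [-0.001, -0.335, 0.942], [-1.0, -0.001, -0.001]]
wrist_force: [0.2, 0.6, 4.1]
gripper_width: 0.134
```

```bash
python3 -c "
from h import *
plan((.358,-.3277,.063),199.6)
s=r.sense();print(s['wrist_force'],s['moment'])"
```

```text
t 9.6667 pos [ 0.3586 -0.3293  0.0633] yaw 199.59 tilt x [ 8.e-04 -5.e-04 -1.e+00] J [-23.4  20.2 -31.    0.  -38.7  43. ] w 0.134
 shift tool [0.0003 0.0001 0.0017] turn_x -0.01
[0.17583531 0.63912977 4.05116116] [ 0.39267858 -0.05781448 -0.04925646]
```

Request:
move_arm(
  increments=[3,0,0,0.0002,0,0,0,6,0,0,0.0005,0,0,0,8,0,0,0.0006,0,0,0,10,0,0,0.0008,0,0,0,10,0,0,0.0008,0,0,0],
)

```text
time_s: 10.08
tcp_pos: [0.3585, -0.3293, 0.0625]
ee_rot: [[0.001, -0.986, -0.168], [-0.001, -0.168, 0.986], [-1.0, -0.001, -0.001]]
wrist_force: [0.1, 0.9, 5.6]
gripper_width: 0.139
```

```bash
python3 -c "
from h import *
plan((.358,-.3277,.063),189.6)
s=r.sense();print(s['wrist_force'],s['moment'])"
```

```text
t 10.0833 pos [ 0.3585 -0.3293  0.0625] yaw 189.67 tilt x [ 7.e-04 -5.e-04 -1.e+00] J [-23.4  20.3 -31.    0.  -38.6  33.1] w 0.139
 shift tool [-0.0005  0.0002  0.0017] turn_x 0.07
[0.09888083 0.87575848 5.60370974] [ 0.39826486 -0.10815024 -0.04205637]
```

Request:
move_arm(
  increments=[1,0,0,0,0,0,0,2,0,0,0,0,0,0,3,0,0,0,0,0,0,3,0,0,0,0,0,0],
)

```text
time_s: 10.42
tcp_pos: [0.3586, -0.3294, 0.0624]
ee_rot: [[0.001, -0.993, -0.116], [-0.001, -0.116, 0.993], [-1.0, -0.001, -0.001]]
wrist_force: [0.8, 1.3, 6.1]
gripper_width: 0.141
```

```bash
python3 -c "
from h import *
plan((.358,-.3277,.063),189.6)
s=r.sense();print(s['wrist_force'],s['moment'])"
```

```text
t 10.4167 pos [ 0.3586 -0.3294  0.0624] yaw 186.64 tilt x [ 8.e-04 -7.e-04 -1.e+00] J [-23.4  20.3 -31.    0.  -38.6  30. ] w 0.141
 shift tool [-0.0006  0.0004  0.0017] turn_x -2.96
[0.75435295 1.33670866 6.12784707] [ 0.3084323  -0.17216997  0.225277  ]
```

Request:
move_arm(
  increments=[1,0,0,0,0,0,0,2,0,0,0,0,0,0,2,0,0,0,0,0,0],
)

```text
time_s: 10.67
tcp_pos: [0.3587, -0.3292, 0.0624]
ee_rot: [[0.001, -0.997, -0.082], [-0.001, -0.082, 0.997], [-1.0, -0.001, -0.001]]
wrist_force: [1.0, 1.6, 5.2]
gripper_width: 0.136
```

```bash
python3 -c "
from h import *
plan((.358,-.3277,.063),189.6)
s=r.sense();print(s['wrist_force'],s['moment'])"
```

```text
t 10.6667 pos [ 0.3587 -0.3292  0.0624] yaw 184.69 tilt x [ 8.e-04 -6.e-04 -1.e+00] J [-23.4  20.3 -31.    0.  -38.6  28. ] w 0.136
 shift tool [-0.0006  0.0006  0.0016] turn_x -4.91
[0.98396744 1.64412715 5.21557031] [ 0.63529884 -0.31964289  0.40423916]
```

The moment is 0.40 Nm with the cap about 33° round, so this is the bad cap's stop. Before carrying it I check the clearance to the monitor.

```bash
python3 - <<'E'
from h import *
for z in (0,.1,.2): print(z,cast("top",[[305,8],[400,50],[500,95],[557,103]],z)[:,:2].round(3).tolist())
for z in (0,.1,.2): print(z,cast("scene",[[415,150]],z)[0].round(3))
plan((.545,-.385,.125),189)
E
```

```text
0 [[0.77, -0.331], [0.688, -0.502], [0.601, -0.68], [0.585, -0.782]]
0.1 [[0.723, -0.325], [0.65, -0.477], [0.573, -0.635], [0.558, -0.727]]
0.2 [[0.677, -0.318], [0.613, -0.452], [0.545, -0.591], [0.532, -0.672]]
0 [ 0.798 -0.311  0.   ]
0.1 [ 0.671 -0.367  0.1  ]
0.2 [ 0.545 -0.424  0.2  ]
t 10.6667 pos [ 0.3587 -0.3292  0.0624] yaw 184.69 tilt x [ 8.e-04 -6.e-04 -1.e+00] J [-23.4  20.3 -31.    0.  -38.6  28. ] w 0.136
 shift tool [-0.0625 -0.1812 -0.0708] turn_x -4.31
```

View pics/top6.png

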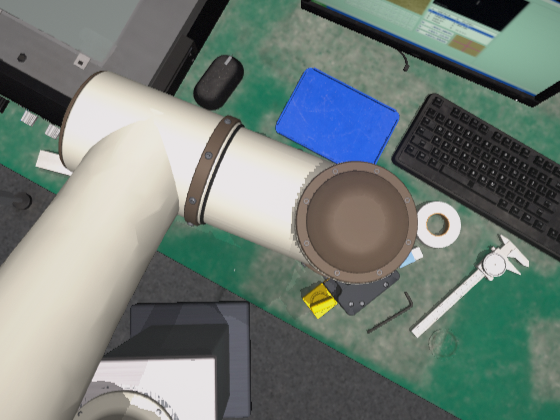

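Request:
move_arm(
  increments=[-2,0,0,0,0,0,0,-4,0,0,0,0,0,0,-4,0,0,-0.006,0,0,0,-4,0,0,-0.014,0,0,0,-4,0,0,-0.03,0,0,0,-4,0,0,-0.05,0,0,0,-4,0,0,-0.07,0,0,0,-4,0,0,-0.07,0,0,0],
)

```text
time_s: 11.33
tcp_pos: [0.3592, -0.3299, 0.135]
ee_rot: [[0.004, -0.989, -0.149], [-0.003, -0.149, 0.989], [-1.0, -0.004, -0.003]]
wrist_force: [1.7, -0.8, -3.2]
gripper_width: 0.133
```

```bash
python3 -c "
from h import *
plan((.545,-.385,.13),189)
s=r.sense();print(s['wrist_force'],s['moment'])
im=r.capture('wrist');cv2.imwrite('pics/w7.png',im[:,:,::-1])
im=r.capture('scene');cv2.imwrite('pics/s7.png',im[:,:,::-1])"
```

```text
t 11.3333 pos [ 0.3592 -0.3299  0.135 ] yaw 188.59 tilt x [ 0.0043 -0.0026 -1.    ] J [-23.4  14.2 -26.4   0.1 -49.1  32. ] w 0.133
 shift tool [ 0.006  -0.1755 -0.0822] turn_x -0.41
[ 1.73116777 -0.80012246 -3.21381857] [ 0.11480236 -0.23577348  0.00158253]
```

View pics/w7.png

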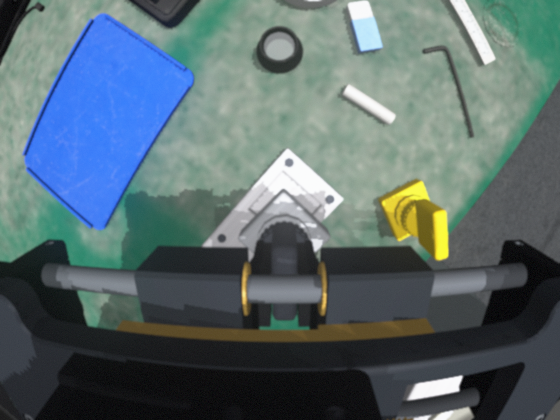

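View pics/s7.png

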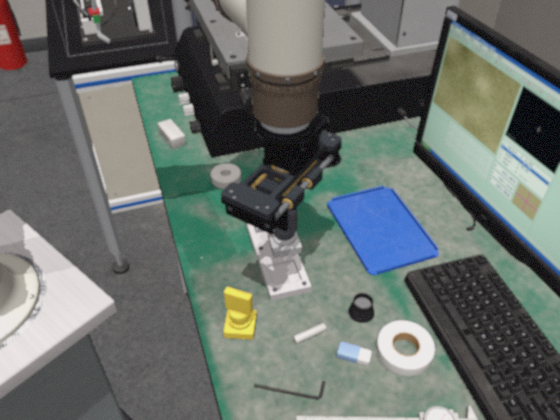

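The gauge hangs from the grip, seen at (285,215) in the wrist view. I carry it to the tray.

Request:
move_arm(
  increments=[0,0,0,0,-0.018,-0.008,0,0,0,0,0,-0.045,-0.021,0,0,0,0,0,-0.075,-0.035,0,0,0,0,0,-0.105,-0.049,0,0,0,0,0,-0.135,-0.063,0,0,0,0,0,-0.16,-0.074,0,0,0,0,0,-0.175,-0.082,0,0,0,0,0,-0.175,-0.082,0,0,0,0,0,-0.175,-0.082,0],
)

```text
time_s: 12.18
tcp_pos: [0.5423, -0.383, 0.1282]
ee_rot: [[-0.006, -0.989, -0.149], [0.004, -0.149, 0.989], [-1.0, 0.006, 0.004]]
wrist_force: [-0.9, -0.2, -5.3]
gripper_width: 0.136
```

```bash
python3 -c "
from h import *
plan((.545,-.385,.062),189)
s=r.sense();print(s['wrist_force'],s['moment'])
im=r.capture('wrist');cv2.imwrite('pics/w8.png',im[:,:,::-1])
im=r.capture('scene');cv2.imwrite('pics/s8.png',im[:,:,::-1])"
```

```text
t 12.1833 pos [ 0.5423 -0.383   0.1282] yaw 188.57 tilt x [-0.0061  0.0036 -1.    ] J [-21.3  30.5  -1.   -0.1 -58.9  29.9] w 0.136
 shift tool [ 0.0662 -0.0028 -0.0027] turn_x -0.43
[-0.94215521 -0.18753658 -5.2594551 ] [0.10724285 0.05482836 0.02789333]
```

View pics/w8.png

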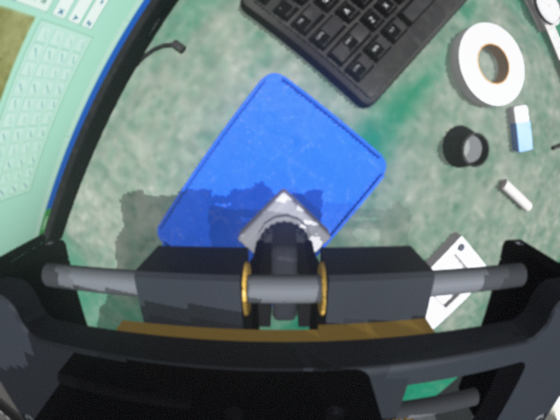

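View pics/s8.png

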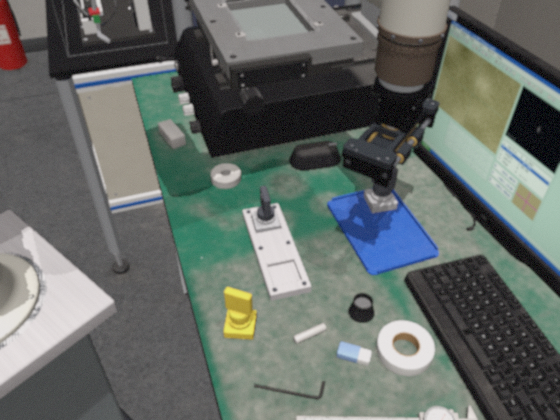

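Request:
move_arm(
  increments=[0,0,0,0.02,-0.003,-0.002,0,0,0,0,0.045,-0.003,-0.002,0,0,0,0,0.058,-0.003,-0.002,0,0,0,0,0.064,-0.003,-0.002,0,0,0,0,0.065,-0.003,-0.002,0,0,0,0,0.065,-0.003,-0.002,0],
)

```text
time_s: 12.78
tcp_pos: [0.5464, -0.3856, 0.0673]
ee_rot: [[-0.0, -0.989, -0.15], [-0.0, -0.15, 0.989], [-1.0, 0.0, -0.0]]
wrist_force: [0.0, -0.5, -4.0]
gripper_width: 0.135
```

```bash
python3 -c "
from h import *
plan((.545,-.385,.060),189)
s=r.sense();print(s['wrist_force'],s['moment'])"
```

```text
t 12.7833 pos [ 0.5464 -0.3856  0.0673] yaw 188.62 tilt x [-2.e-04 -3.e-04 -1.e+00] J [-21.4  34.3  -4.    0.  -51.7  30. ] w 0.135
 shift tool [0.0073 0.0013 0.0008] turn_x -0.38
[ 0.04297449 -0.5284928  -4.03256614] [ 0.0228148  -0.09719513  0.02662369]
```

Request:
move_arm(
  increments=[0,0,0,0.003,0,0,0,0,0,0,0.005,0,0,0,0,0,0,0.006,0,0,0,0,0,0,0.007,0,0,0,0,0,0,0.007,0,0,0],
)

```text
time_s: 13.2
tcp_pos: [0.547, -0.3856, 0.0605]
ee_rot: [[0.001, -0.989, -0.15], [-0.0, -0.15, 0.989], [-1.0, -0.0, -0.0]]
wrist_force: [0.8, -0.8, -2.7]
gripper_width: 0.138
```

```bash
python3 -c "
from h import *
plan((.545,-.385,.060),189)
s=r.sense();print(s['wrist_force'],s['moment'])
im=r.capture('wrist');cv2.imwrite('pics/w9.png',im[:,:,::-1])"
```

```text
t 13.2 pos [ 0.547  -0.3856  0.0605] yaw 188.63 tilt x [ 6.e-04 -4.e-04 -1.e+00] J [-21.4  34.8  -4.3   0.  -50.9  30. ] w 0.138
 shift tool [0.0005 0.0019 0.0008] turn_x -0.37
[ 0.8046052 -0.7679754 -2.7239674] [3.88550776e-02 8.26670720e-05 3.09000279e-03]
```

Force is easing, so I go 1 mm further to be sure it is down.

Request:
move_arm(
  increments=[0,0,0,0.0005,0,0,0,0,0,0,0.001,0,0,0,0,0,0,0.001,0,0,0],
)

```text
time_s: 13.5
tcp_pos: [0.5471, -0.3855, 0.0602]
ee_rot: [[0.001, -0.989, -0.15], [-0.001, -0.15, 0.989], [-1.0, -0.001, -0.001]]
wrist_force: [-1.0, 2.4, 1.9]
gripper_width: 0.137
```

```bash
python3 -c "
from h import *
plan((.545,-.385,.060),189)
s=r.sense();print(s['wrist_force'],s['moment'])"
```

```text
t 13.5 pos [ 0.5471 -0.3855  0.0602] yaw 188.65 tilt x [ 7.e-04 -6.e-04 -1.e+00] J [-21.4  34.8  -4.3   0.  -50.9  30. ] w 0.137
 shift tool [0.0002 0.002  0.0008] turn_x -0.35
[-0.97729084  2.38802605  1.92140292] [ 0.71235982  0.40080117 -0.01952299]
```

View pics/w9.png

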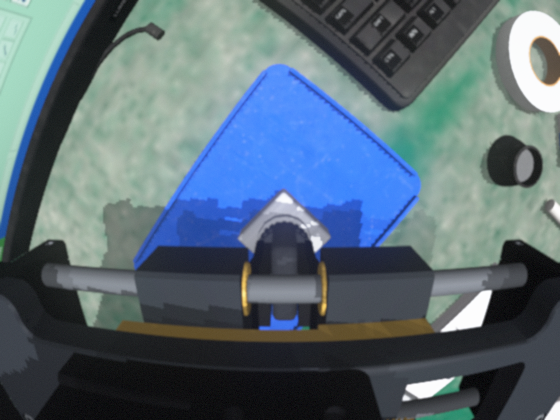

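Force has turned upward, so the gauge stands on the tray floor. I release, lift, and then back away.

Request:
move_arm(
  increments=[0,0,0,0,0,0,0.02,0,0,0,0,0,0,0.03,0,0,0,0,0,0,0.04,0,0,0,0,0,0,0.05,0,0,0,0,0,0,0.05,0,0,0,-0.02,0,0,0.05,0,0,0,-0.05,0,0,0.06,0,0,0,-0.09,0,0,0.06,0,0,0,-0.13,0,0,0.06,0,0,0,-0.15,0,0,0.06],
)

```text
time_s: 14.33
tcp_pos: [0.5485, -0.3869, 0.2152]
ee_rot: [[0.007, -0.989, -0.151], [-0.005, -0.151, 0.989], [-1.0, -0.006, -0.006]]
wrist_force: [1.3, -1.3, 1.7]
gripper_width: 0.679
```

```bash
python3 -c "
from h import *
plan((.38,-.2,.23),189)"
```

```text
t 14.3333 pos [ 0.5485 -0.3869  0.2152] yaw 188.66 tilt x [ 0.0073 -0.0052 -1.    ] J [-21.4  26.9   5.9   0.1 -68.5  30. ] w 0.679
 shift tool [-0.017   0.1383  0.2101] turn_x -0.34
```

Request:
move_arm(
  increments=[0,0,0,-0.015,0.146,0.292,0.06,0,0,0,-0.015,0.146,0.292,0.06,0,0,0,-0.015,0.146,0.292,0.06,0,0,0,-0.015,0.146,0.292,0.06,0,0,0,-0.015,0.146,0.292,0.06,0,0,0,-0.015,0.146,0.292,0.06,0,0,0,-0.015,0.146,0.292,0.06,0,0,0,-0.015,0.146,0.292,0.06,0,0,0,-0.015,0.146,0.292,0.06,0,0,0,-0.015,0.146,0.292,0.06],
)

```text
time_s: 15.17
tcp_pos: [0.3582, -0.1176, 0.2249]
ee_rot: [[0.003, -0.988, -0.154], [0.0, -0.154, 0.988], [-1.0, -0.003, -0.0]]
wrist_force: [1.0, 0.2, 0.6]
gripper_width: 0.688
```

```bash
python3 - <<'E'
from h import *
plan((.38,-.2,.23),189)
for n in ('top','scene'):
    im=r.capture(n)[:,:,::-1]; cv2.imwrite(f'pics/{n}9.png',im)
    a=im[50:270,210:410] if n=='top' else im[160:300,230:450]
    cv2.imwrite(f'pics/{n}9c.png',cv2.resize(a,None,fx=2.7 if n=='top' else 3.5,fy=2.7 if n=='top' else 3.5,interpolation=cv2.INTER_CUBIC))
E
```

```text
t 15.1667 pos [ 0.3582 -0.1176  0.2249] yaw 188.83 tilt x [ 2.9e-03  2.0e-04 -1.0e+00] J [  6.9  -3.1 -31.6   0.  -61.3   1.9] w 0.688
 shift tool [-0.005  -0.0089 -0.0848] turn_x -0.17
```

View pics/top9c.png

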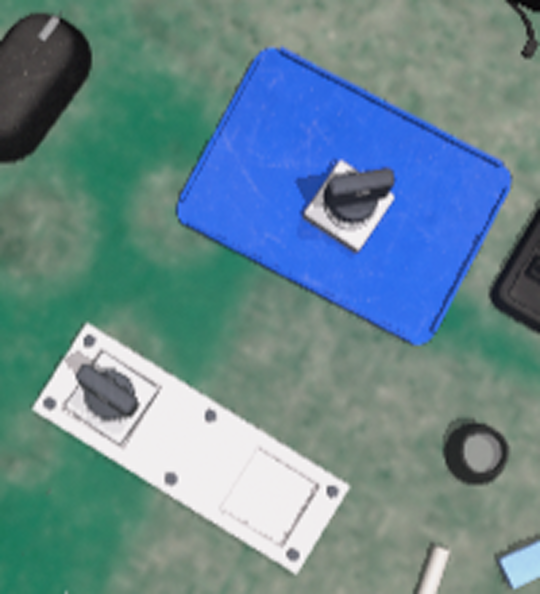

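View pics/scene9c.png

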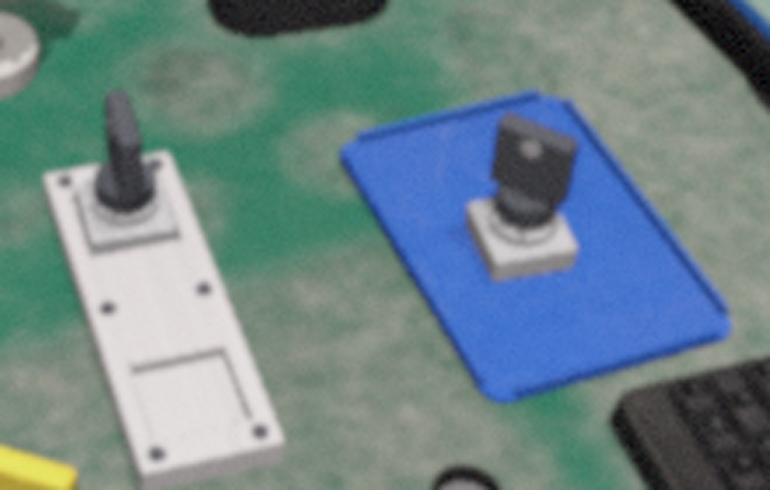

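Both views show the good cap seated in its rack pocket and the bad gauge upright near the middle of the tray. The robot touches nothing.

```bash
python3 -c "
from station import r
print(r.finish_job())"
```

```text
the job is handed in; nothing more can be done
None
```

I screwed both caps to their stops, left the good gauge in the rack and stood the bad one upright in the tray. I handed the job in at about 15.3 s of the 51 s; no verdict is reported.

- **Good cap (the rack pocket nearer the black machine):** It turned about 74° in all. The moment then rose to 0.42 Nm at its stop, and its gauge stayed in its pocket.
- **Bad cap (the other pocket):** It stopped after about 30°, with the moment rising to 0.40 Nm. I lifted the gauge by the wing and set it on the tray floor at about (0.547, -0.386), about 10 mm from the tray's measured middle.
- **Last checks:** The top and scene pictures show both gauges upright and the gripper clear of everything. The bad wing sits about 45° askew of its block, against the 43° expected.
- **Disagreement:** In the last top picture the good wing looks about 8° past parallel to the rack. By the gripper angle it was about 4° past. I put this down to perspective and give in the grip, since it had reached its hard stop.

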